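# Lift out the spark-trap cassette

### The job

On the bench stands the belt grinder's spark extractor, its trap cassette locked in a well under a steel cover plate. Wind the hand crank counter-clockwise (seen from above), about two full turns, until the cover is fully back at its stop, then pinch the cassette's two side catches together and lift the cassette out of the well. Finish while still holding it by the pinched catches, upright and still, with all of it at least a few centimetres above the extractor's top; leave the hammer and the brush alone.

Things in the scene. Friction and masses are not known exactly. Their poses are not given: they have to be found in the camera images.
- extractor: Fixed grey steel box; origin on the work surface; x away from the robot at yaw 0, y left, z up. Reaches x -110 to +140, y -165 to +145 mm; flat top 90 mm high. Cassette well in the top at x -40, y +70; crank on a gearbox (60 x 60, 115 mm high) at x -40, y -100. Duct stub on the far side. All heights given are above the work surface.
- crank_axis (a point): Point on the crank's vertical axis at the height of the middle of the knob (168 mm).
- crank_grip (a point): Middle of the crank's upright knob, 45 mm from the axis, moving with the crank. Black cylinder, 24 mm in diameter, 145 to 190 mm high, that spins freely on its pin: held in the fingers it can be carried round with the hand kept at one yaw. The steel crank arm lies below it (136 to 144 mm high).
- crank (a joint): Crank angle in rad, 0 = cover closed, growing counter-clockwise seen from above, up to a hard stop at 14.14 (2.25 turns) = cover fully back; starts between 0 and 1.2. At 0 the arm points to the extractor's -x, at the stop to its -y. Turns with about 1.5 N at the knob and stays where it is left.
- cover (a joint): How far the cover plate is wound back along the extractor's +x, in m: 0.008 m per rad of crank, 0 closed (it hides cassette and catches from above), 0.113 at the stop. It moves only with the crank.
- cover_front (a point): Middle of the cover's front edge. The cover is a flat steel plate 115 x 90 mm (x, y), 130 to 134 mm high, on an upright carriage at its rear. Fully back, its front edge stands 28 mm behind the cassette.
- cassette: Loose aluminium cassette, about 0.3 kg; origin at the centre of its underside (30 mm high when seated, 60 mm deep in the well), z up, x and y along the extractor's. Foot 60 x 48 x 36 mm (x, y, z), about 2 mm clearance a side; above it a neck 60 x 24 mm, up to 88 mm over the origin. A catch on its +y and one on its -y side.
- cassette_grip (a point): Where to pinch: midway between the two catches' upright dark steel tabs, 84 mm over the cassette's origin (114 mm high when seated), 12 mm below the tabs' tops; close the fingers along the cassette's y. Tabs are 34 mm wide (x), rise 36 mm above the extractor's top when seated, 48 mm over both outer faces, 36 mm when fully pinched.
- catch_left (a joint): Travel of the +y catch towards the middle, in m: 0 = out (its hook, 38 to 48 mm over the cassette's origin, is under the well's lip and locks the cassette), 0.006 = fully in. The hook clears the lip from about 0.0035. Spring: about 3 N at the start, 8 N fully in; it springs back out when let go.
- catch_right (a joint): The same for the -y catch.
- hammer: Bystander: smith's hammer lying beside the extractor on its -y side. Not to be disturbed.
- brush: Bystander: flat brush (wooden handle, 20 cm or so) lying beside the extractor on its +y side. Not to be disturbed.

How it is judged (in metres and radians):
On the way, in this order (a step that is already met when the one before it is completed fails the run):
1. the crank has been wound until the cover is fully back (value of joint crank above 13.2 rad), for 0.2 s.
2. both side catches are pinched in by the fingers (value of joint each of catch_left, catch_right above 0.0035 m and contact force between the fingers and cassette above 2 N), for 0.1 s.
At the end, for the whole second after the job is handed in: Crank past 13.2 rad; cassette held by the fingers with both catches in at least 3.5 mm (finger force over 2 N), its underside over 20 mm above the extractor, within 17 degrees of upright, below 30 mm/s, touching neither extractor nor bystanders; these moved under 30 mm (all of step 2 and value of joint crank above 13.2 rad and height (world z) of cassette above 0.11 m and angle between cassette's own z axis and vertical below 0.3 rad and linear speed of cassette below 0.03 m/s and contact force between cassette and extractor below 0.3 N and contact force between cassette and hammer below 0.3 N and contact force between cassette and brush below 0.3 N and distance of each of hammer, brush from where it was at the start of the episode below 0.03 m); the arm keeps its last pose, push and grip.
It fails at once if the hammer is disturbed (distance of hammer from where it was at the start of the episode above 0.03 m).
It fails at once if the brush is disturbed (distance of brush from where it was at the start of the episode above 0.03 m).
It also fails if it takes over 69 s, if anything falls off the work surface, if the arm or the gripper's body presses on something with over 40 N, if the wrist force passes 120 N, or if a joint passes its speed limit or range.

### The arm

A 7-joint arm with a two-finger parallel gripper is mounted at the origin on the work surface. World frame = base frame: x ahead of the robot, y to its left, z up, the work surface at z = 0. Lengths are in m, angles in degrees, forces in N, time in s.
With the tool pointing down it reaches from about 0.425 to 0.875 m from the base axis. Payload 4.7 kg.
Tool frame: the origin (TCP) lies at the very end of the fingers, on their centre line; the grasp point (between the pads) lies 19 mm behind it; z points along the fingers, y is the direction in which the jaws open and shut (so a half turn about z gives the same grasp; the last joint's range is limited). The gripper opens to 87 mm and grips with 3 to 60 N. Pads are 19 mm wide; open, the fingers measure 117 mm over their backs; the gripper's body (75 mm by 190 mm) begins 51 mm behind the grasp point.
Start: joints at [70.995, 18.392, -4.016, 83.108, 1.295, 78.541, -3.26], TCP at [0.22, -0.612, 0.223] pointing down, gripper open.
Joint ranges: [-163.93, 163.93], [-17.29, 119.83], [-79.2, 71.16], [3.27, 140.29], [-89.18, 269.18], [5.43, 117.66], [-154.24, 154.24]. Speed limits (degrees/s): [147.25, 147.25, 180, 180, 180, 180, 180].

### API

Orientations are given as [roll, pitch, yaw] about the fixed x, y, z axes, in that order (R = Rz(yaw) Ry(pitch) Rx(roll)).
In Python, from cell import sensors, imaging, ticket gives the robot as it stands.
- The arm moves only by the tool carry_out, never from a script. Its argument "plan" is a list of rows, each an object of numbers: "fingers": the closure, from -1 (fully open) to 1 (shut); "dx", "dy", "dz": the shift along the tool's x, y, z normalised to -1 to 1, where 1 is 0.03 m; "rx", "ry", "rz": the turn, a rotation vector about the tool's x, y, z normalised to -1 to 1, where 1 is 10 degrees. A call has 1 to 12 rows; each row shifts and turns the commanded pose from where the row before left it, along the tool's axes as they then stand; what a row does not reach is not made up. A row lasts 1/8 s, in which the tool goes at most 62.5 mm and 10.7 degrees, less where a joint would pass 70% of its speed; a pose out of reach is approached as far as the arm can. A call with a number of a shift or a turn outside -1 to 1 is refused whole. A call with a gripper value outside its range is refused whole. The fingers move at their own pace and stop on an object; "force" is the grip in N (left out, the last holds). Time passes only in rows, so rows that do not move let the fingers close. It gives the time, the measured TCP pose, the force and the opening at its end, in the units of the state.
- sensors.get_obs(): the state, without advancing time (a new reading comes with each control period).
- imaging.read_camera(name): name is "scene" or "top"; returns a dict with "color" (420x560x3 uint8, red, green, blue), "mtx" (3x3 intrinsics, pixels), "extrinsics" (4x4, takes a point from world to camera coordinates). Camera axes: x right, y down, z forward; pixel columns grow to the right and rows downward; lengths in m; the calibration is good to about 2 mm. A picture is of the moment at which its call begins. There is no depth.
- ticket.sign_off(): hands the job in, once; it reports no verdict.
The state is a dict: "time_s": time; "qpos": joint angles; "joint_velocities": joint speeds; "effort": joint torques, N m; "tool_pos": TCP position; "tool_rot": TCP orientation; "force": force on the tool from outside, world axes, zero at the start; "wrist_torque": the same for the moment, N m; "grip_width": finger opening in m.
Only numpy, scipy, OpenCV 4.12 (cv2) and the standard library are available. Lean on these libraries where they do the work, as an engineer would, in place of code of your own. Each camera call takes 0.05 s, during which the arm holds its last target.

## Working session

There is one attempt and no reset: what is moved stays moved. The work goes in short steps, Python scripts to look and compute and a tool call to move; the robot and the scene stay as the last step left them, time stands still between calls to the robot, and variables do not carry over. Pictures are saved under pics/ and viewed, and the job is handed in when it is done.

Besides the shell and the picture viewer there is one more tool, called in YAML: its name, and indented under it one key for each argument. carry_out: Moves the arm, as the interface text tells. Scaled input: -1 to 1 covers 0.03 m each way for a shift and 10 degrees each way for a turn. Its arguments: {"type":"object","properties":{"plan":{"type":"array"},"force":{"type":"number"}},"required":["plan"]}

```bash
mkdir -p pics; ls; python3 - <<'E'
from cell import sensors, imaging
import cv2, numpy as np
print(sensors.get_obs())
for n in ["scene","top"]:
    r=imaging.read_camera(n)
    cv2.imwrite(f"pics/{n}0.png",r["color"][:,:,::-1])
    np.savez(f"pics/{n}0.npz",**r)
    print(n,r["mtx"].round(2).tolist(),r["extrinsics"].round(4).tolist())
E
```

```text
pics
{'time_s': 0.0, 'qpos': array([70.99630299, 18.43891287, -4.01497181, 83.17399709,  1.29525695,
       78.53989865, -3.2588076 ]), 'joint_velocities': array([-0.02281702,  0.05280075,  0.06896973, -0.03375782,  0.00511111,
        0.00408461, -0.00027143]), 'effort': array([-2.45021447e-04, -4.91285133e+01, -4.04187161e-01, -3.12530851e+01,
       -6.40695216e-02,  4.37557453e-02,  1.82603908e-04]), 'tool_pos': array([ 0.22006482, -0.6110387 ,  0.22147102]), 'tool_rot': array([-1.79892444e+02,  6.09357491e-03,  1.98141449e+01]), 'force': array([ 0.69370103, -0.64186116, -0.61060091]), 'wrist_torque': array([0.02873923, 0.04871965, 0.01089278]), 'grip_width': 0.08690850701804852}
scene [[543.35, 0.0, 277.09], [0.0, 543.35, 214.1], [0.0, 0.0, 1.0]] [[0.877, 0.4805, -0.0004, -0.4926], [0.3022, -0.5521, -0.7771, -0.0832], [-0.3736, 0.6813, -0.6294, 1.4023], [0.0, 0.0, 0.0, 1.0]]
top [[542.33, 0.0, 282.34], [0.0, 542.33, 202.78], [0.0, 0.0, 1.0]] [[-0.0151, -0.9998, -0.0099, 0.0252], [-0.9983, 0.0156, -0.057, 0.5342], [0.0571, 0.009, -0.9983, 1.2937], [0.0, 0.0, 0.0, 1.0]]
```

View pics/scene0.png

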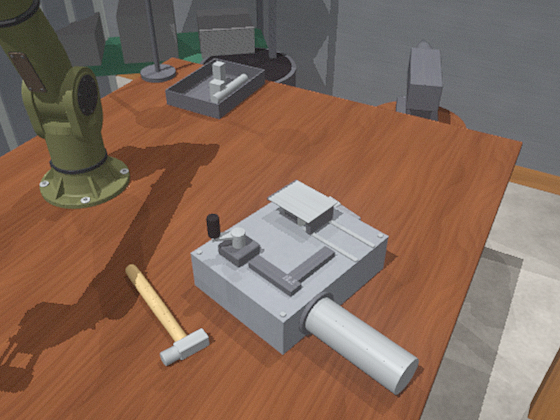

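View pics/top0.png

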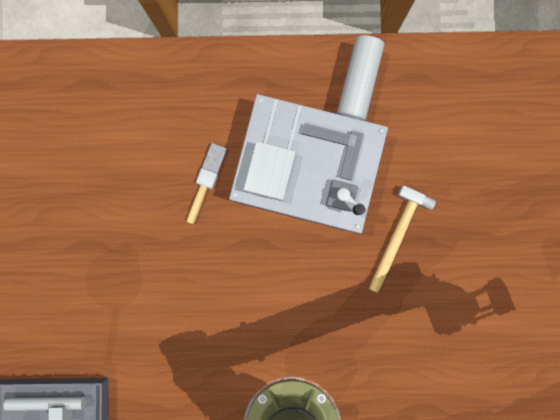

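```bash
cat > h.py <<'E'
import numpy as np, cv2
from scipy.optimize import least_squares
def ray(r,uv,z):
    K,E=r["mtx"],r["extrinsics"]; R,t=E[:3,:3],E[:3,3]
    c=-R.T@t; d=R.T@np.linalg.solve(K,[uv[0],uv[1],1.0]); return c+d*(z-c[2])/d[2]
def proj(r,p):
    E=r["extrinsics"]; q=E[:3,:3]@np.asarray(p,float)+E[:3,3]; q=r["mtx"]@q; return q[:2]/q[2]
def tri(rs,uvs):
    A=[];b=[]
    for r,uv in zip(rs,uvs):
        E=r["extrinsics"];R,t=E[:3,:3],E[:3,3];c=-R.T@t;d=R.T@np.linalg.solve(r["mtx"],[uv[0],uv[1],1.0]);d/=np.linalg.norm(d)
        P=np.eye(3)-np.outer(d,d);A.append(P);b.append(P@c)
    return np.linalg.lstsq(np.vstack(A),np.hstack(b),rcond=None)[0]
E
python3 - <<'E'
import cv2,numpy as np
a=cv2.imread("pics/top0.png")[80:250,170:450]; cv2.imwrite("pics/topz.png",cv2.resize(a,None,fx=2.85,fy=2.85,interpolation=cv2.INTER_CUBIC))
a=cv2.imread("pics/scene0.png")[170:360,180:420]; cv2.imwrite("pics/scenez.png",cv2.resize(a,None,fx=3,fy=3,interpolation=cv2.INTER_CUBIC))
E
```

```text
(no output)
```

View pics/topz.png

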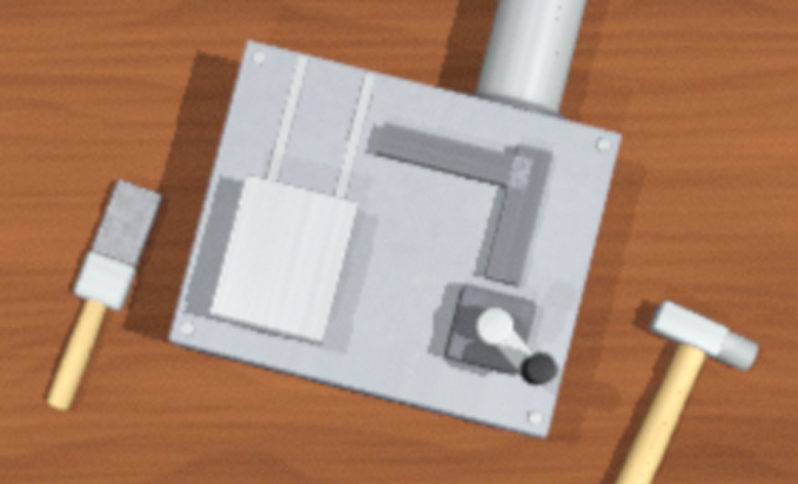

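View pics/scenez.png

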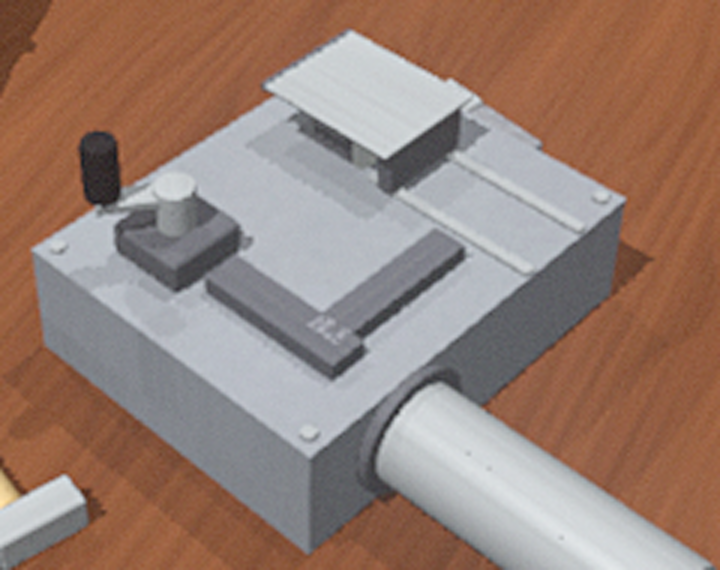

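```bash
python3 - <<'E'
from h import *
T=dict(np.load("pics/top0.npz"));S=dict(np.load("pics/scene0.npz"))
zt=lambda p:(np.array(p)+.5)/2.85-.5+[170,80]
zs=lambda p:(np.array(p)+.5)/3-.5+[180,170]
C={ 'FL':(.14,.145),'FR':(.14,-.165),'NR':(-.11,-.165),'NL':(-.11,.145)}
ot={'FL':(248,40),'FR':(621,133),'NR':(547,437),'NL':(170,341)}
os_={'NR':(33,252),'FR':(312,457),'FL':(626,200)}
def w(p,c):
    x,y,a=p; return np.array([x+np.cos(a)*c[0]-np.sin(a)*c[1],y+np.sin(a)*c[0]+np.cos(a)*c[1],.09])
obs=[(T,C[k],zt(v),k) for k,v in ot.items()]+[(S,C[k],zs(v),'s'+k) for k,v in os_.items()]
for name,o in (('top',obs[:4]),('scene',obs[4:]),('both',obs)):
    f=lambda p:np.hstack([proj(r,w(p,c))-uv for r,c,uv,_ in o])
    s=least_squares(f,[.6,0,-.25]); print(name,s.x[:2].round(4),np.degrees(s.x[2]).round(2),f(s.x).round(1))
p=s.x
for nm,c in dict(axis=(-.04,-.1),well=(-.04,.07)).items(): print(nm,w(p,c).round(4))
# knob
def comp(r,box):
    g=r["color"].max(2).astype(int); m=(g<60).astype(np.uint8); x0,y0,x1,y1=box
    mm=np.zeros_like(m);mm[y0:y1,x0:x1]=m[y0:y1,x0:x1]
    n,l,st,ce=cv2.connectedComponentsWithStats(mm);i=1+np.argmax(st[1:,4]);return st[i],ce[i]
print(comp(T,(340,195,372,220)),comp(S,(200,205,225,242)))
E
```

```text
top [ 0.609  -0.0316] -15.12 [-0.1  0.4  0.1  0.3  0.  -0.4 -0.  -0.3]
scene [ 0.608  -0.0338] -15.05 [-0.2 -0.5  0.   0.6  0.1 -0.4]
both [ 0.6084 -0.0325] -15.14 [ 0.3  0.6  0.5  0.6  0.4 -0.1  0.4 -0.   0.4 -0.9  0.4  0.2  0.5 -0.6]
axis [ 0.5437 -0.1186  0.09  ]
well [0.5881 0.0455 0.09  ]
(array([353, 206,   5,   8,  17], dtype=int32), array([354.35294118, 210.        ])) (array([207, 214,  13,  25, 216], dtype=int32), array([213.16666667, 227.46296296]))
```

```bash
python3 - <<'E'
from h import *
T=dict(np.load("pics/top0.npz"));S=dict(np.load("pics/scene0.npz"))
zt=lambda p:(np.array(p)+.5)/2.85-.5+[170,80]
ax=np.array([.5437,-.1186])
for q in (ray(T,zt((540,367)),.185),ray(S,(213.2,227.5),.1675),tri([T,S],[zt((539,368)),(213.2,227.5)])):
    d=q[:2]-ax; th=np.degrees(np.arctan2(d[1],d[0])); print(q.round(4),np.hypot(*d).round(4),'world ang',th.round(1),'crank deg',(th-(180-15.14)+360)%360)
E
```

```text
[ 0.5104 -0.1453  0.185 ] 0.0427 world ang -141.3 crank deg 53.8883071291811
[ 0.5105 -0.1517  0.1675] 0.0469 world ang -135.0 crank deg 60.09375810910325
[ 0.5094 -0.1481  0.1644] 0.0452 world ang -139.3 crank deg 55.876483037415255
```

carry_out:
  plan:
    - {"rz": -0.92,"fingers": -1}
    - {"rz": -0.92}
    - {"rz": -0.92}
    - {"rz": -0.92}
    - {"rz": -0.92}
    - {"rz": -0.92}
    - {"dx": 0.87,"dy": 0.267}
    - {"dx": 0.87,"dy": 0.267}
    - {"dx": 0.87,"dy": 0.267}
    - {"dx": 0.87,"dy": 0.267}
    - {"dx": 0.87,"dy": 0.267}
    - {"dx": 0.87,"dy": 0.267}

```text
validation failed for argument at $.pl...
```

carry_out:
  plan:
    - {"fingers": -1,"dx": 0,"dy": 0,"dz": 0,"rx": 0,"ry": 0,"rz": -0.92}
    - {"fingers": -1,"dx": 0,"dy": 0,"dz": 0,"rx": 0,"ry": 0,"rz": -0.92}
  force: 20

```text
time_s: 0.35
tool_pos: [0.2202, -0.6112, 0.2219]
tool_rot: [-179.9, -0.0, 38.5]
force: [-0.2, -0.1, -0.6]
grip_width: 0.0867
```

carry_out:
  plan:
    - {"fingers": -1,"dx": 0,"dy": 0,"dz": 0,"rx": 0,"ry": 0,"rz": -0.92}
    - {"fingers": -1,"dx": 0,"dy": 0,"dz": 0,"rx": 0,"ry": 0,"rz": -0.92}
    - {"fingers": -1,"dx": 0,"dy": 0,"dz": 0,"rx": 0,"ry": 0,"rz": -0.92}
    - {"fingers": -1,"dx": 0,"dy": 0,"dz": 0,"rx": 0,"ry": 0,"rz": -0.92}
    - {"fingers": -1,"dx": 0.87,"dy": 0.267,"dz": 0,"rx": 0,"ry": 0,"rz": 0}
    - {"fingers": -1,"dx": 0.87,"dy": 0.267,"dz": 0,"rx": 0,"ry": 0,"rz": 0}
    - {"fingers": -1,"dx": 0.87,"dy": 0.267,"dz": 0,"rx": 0,"ry": 0,"rz": 0}
    - {"fingers": -1,"dx": 0.87,"dy": 0.267,"dz": 0,"rx": 0,"ry": 0,"rz": 0}
    - {"fingers": -1,"dx": 0.87,"dy": 0.267,"dz": 0,"rx": 0,"ry": 0,"rz": 0}
    - {"fingers": -1,"dx": 0.87,"dy": 0.267,"dz": 0,"rx": 0,"ry": 0,"rz": 0}
    - {"fingers": -1,"dx": 0.87,"dy": 0.267,"dz": 0,"rx": 0,"ry": 0,"rz": 0}
    - {"fingers": -1,"dx": 0.87,"dy": 0.267,"dz": 0,"rx": 0,"ry": 0,"rz": 0}

```text
time_s: 1.85
tool_pos: [0.3367, -0.425, 0.2224]
tool_rot: [-180.0, 0.0, 75.0]
force: [0.3, -0.5, -1.0]
grip_width: 0.0869
```

carry_out:
  plan:
    - {"fingers": -1,"dx": 0.87,"dy": 0.267,"dz": 0,"rx": 0,"ry": 0,"rz": 0}
    - {"fingers": -1,"dx": 0.87,"dy": 0.267,"dz": 0,"rx": 0,"ry": 0,"rz": 0}
    - {"fingers": -1,"dx": 0.87,"dy": 0.267,"dz": 0,"rx": 0,"ry": 0,"rz": 0}
    - {"fingers": -1,"dx": 0.87,"dy": 0.267,"dz": 0,"rx": 0,"ry": 0,"rz": 0}
    - {"fingers": -1,"dx": 0.87,"dy": 0.267,"dz": 0,"rx": 0,"ry": 0,"rz": 0}
    - {"fingers": -1,"dx": 0.87,"dy": 0.267,"dz": 0,"rx": 0,"ry": 0,"rz": 0}
    - {"fingers": -1,"dx": 0.87,"dy": 0.267,"dz": 0,"rx": 0,"ry": 0,"rz": 0}
    - {"fingers": -1,"dx": 0.87,"dy": 0.267,"dz": 0,"rx": 0,"ry": 0,"rz": 0}
    - {"fingers": -1,"dx": 0.87,"dy": 0.267,"dz": 0,"rx": 0,"ry": 0,"rz": 0}
    - {"fingers": -1,"dx": 0.87,"dy": 0.267,"dz": 0,"rx": 0,"ry": 0,"rz": 0}
    - {"fingers": -1,"dx": 0.5,"dy": 0.2,"dz": 0,"rx": 0,"ry": 0,"rz": 0}
    - {"fingers": -1,"dx": 0,"dy": 0,"dz": 0,"rx": 0,"ry": 0,"rz": 0}

```text
time_s: 3.35
tool_pos: [0.4911, -0.181, 0.2225]
tool_rot: [-180.0, 0.0, 75.2]
force: [-0.5, 0.2, -0.9]
grip_width: 0.0871
```

carry_out:
  plan:
    - {"fingers": -1,"dx": 0.61,"dy": 0.16,"dz": 0,"rx": 0,"ry": 0,"rz": 0}
    - {"fingers": -1,"dx": 0.61,"dy": 0.16,"dz": 0,"rx": 0,"ry": 0,"rz": 0}
    - {"fingers": -1,"dx": 0,"dy": 0,"dz": 0,"rx": 0,"ry": 0,"rz": 0}

```text
time_s: 3.72
tool_pos: [0.5094, -0.1491, 0.2225]
tool_rot: [-180.0, 0.0, 75.1]
force: [0.2, 0.2, 0.3]
grip_width: 0.0871
```

```bash
cat > snap.py <<'E'
import sys
from cell import sensors, imaging
import cv2, numpy as np
tag=sys.argv[1]; o=sensors.get_obs(); print(o["time_s"],o["tool_pos"].round(4),o["tool_rot"].round(1),o["force"].round(1),o["grip_width"].round(4))
out=[]
for n,(x0,y0,x1,y1) in dict(scene=(180,130,440,330),top=(190,80,450,280)).items():
    r=imaging.read_camera(n); np.savez(f"pics/{n}{tag}.npz",**r)
    out.append(cv2.resize(r["color"][y0:y1,x0:x1,::-1],None,fx=1.5*1.0,fy=1.5,interpolation=cv2.INTER_CUBIC) if len(sys.argv)<3 else cv2.resize(r["color"][y0:y1,x0:x1,::-1],None,fx=3,fy=3,interpolation=cv2.INTER_CUBIC))
    if len(sys.argv)>2: cv2.imwrite(f"pics/{n}{tag}.png",out[-1])
if len(sys.argv)<3: cv2.imwrite(f"pics/both{tag}.png",np.hstack(out))
E
python3 snap.py 1
```

```text
Traceback (most recent call last):
  File "snap.py", line 4, in <module>
    tag=sys.argv[1]; o=sensors.get_obs(); print(o["time_s"],o["tool_pos"].round(4),o["tool_rot"].round(1),o["force"].round(1),o["grip_width"].round(4))
                                                                                                                              ^^^^^^^^^^^^^^^^^^^^^
AttributeError: 'float' object has no attribute 'round'
```

```bash
sed -i 's/o\["grip_width"\].round(4)/round(o["grip_width"],4)/' snap.py; python3 snap.py 1
```

```text
3.725 [ 0.5094 -0.1491  0.2225] [-180.     0.    75.1] [0.2 0.2 0.3] 0.0871
```

View pics/both1.png

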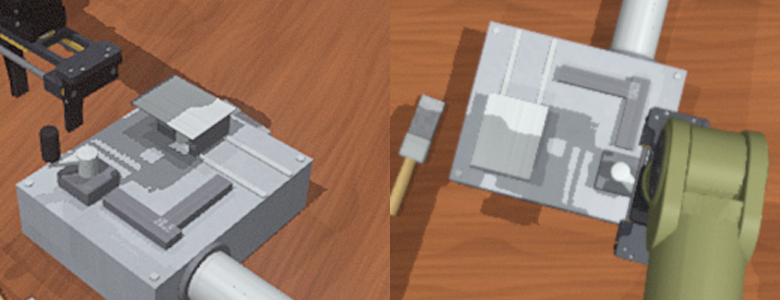

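carry_out:
  plan:
    - {"fingers": -1,"dx": 0,"dy": 0,"dz": 0.58,"rx": 0,"ry": 0,"rz": 0}
    - {"fingers": -1,"dx": 0,"dy": 0,"dz": 0.58,"rx": 0,"ry": 0,"rz": 0}
    - {"fingers": -1,"dx": 0,"dy": 0,"dz": 0.58,"rx": 0,"ry": 0,"rz": 0}
    - {"fingers": -1,"dx": 0,"dy": 0,"dz": 0.58,"rx": 0,"ry": 0,"rz": 0}
    - {"fingers": -1,"dx": 0,"dy": 0,"dz": 0,"rx": 0,"ry": 0,"rz": 0}

```text
time_s: 4.45
tool_pos: [0.5082, -0.1489, 0.1509]
tool_rot: [-179.8, -0.0, 75.0]
force: [0.4, -0.8, 0.9]
grip_width: 0.0869
```

```bash
python3 snap.py 2
```

```text
4.45 [ 0.5082 -0.1489  0.1509] [-179.8   -0.    75. ] [ 0.4 -0.8  0.9] 0.0869
```

View pics/both2.png

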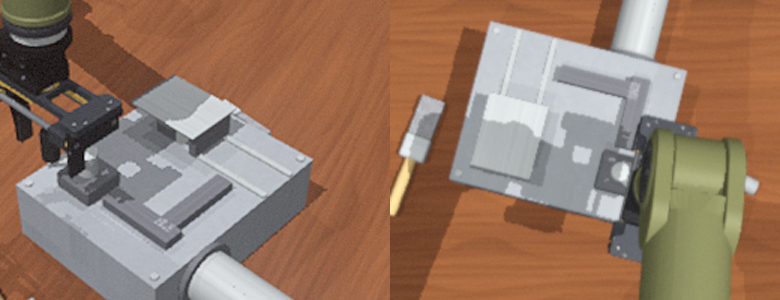

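carry_out:
  plan:
    - {"fingers": 1,"dx": 0,"dy": 0,"dz": -0.05,"rx": 0,"ry": 0,"rz": 0}
    - {"fingers": 1,"dx": 0,"dy": 0,"dz": 0,"rx": 0,"ry": 0,"rz": 0}
    - {"fingers": 1,"dx": 0,"dy": 0,"dz": 0,"rx": 0,"ry": 0,"rz": 0}
    - {"fingers": 1,"dx": 0,"dy": 0,"dz": 0,"rx": 0,"ry": 0,"rz": 0}
    - {"fingers": 1,"dx": 0,"dy": 0,"dz": 0,"rx": 0,"ry": 0,"rz": 0}
    - {"fingers": 1,"dx": 0,"dy": 0,"dz": 0,"rx": 0,"ry": 0,"rz": 0}
  force: 20

```text
time_s: 5.3
tool_pos: [0.5094, -0.1492, 0.1544]
tool_rot: [-180.0, 0.0, 75.0]
force: [0.3, -0.9, 0.3]
grip_width: 0.0351
```

```bash
python3 snap.py 3
```

```text
5.3 [ 0.5094 -0.1492  0.1544] [-180.    0.   75.] [ 0.3 -0.9  0.3] 0.0351
```

View pics/both3.png

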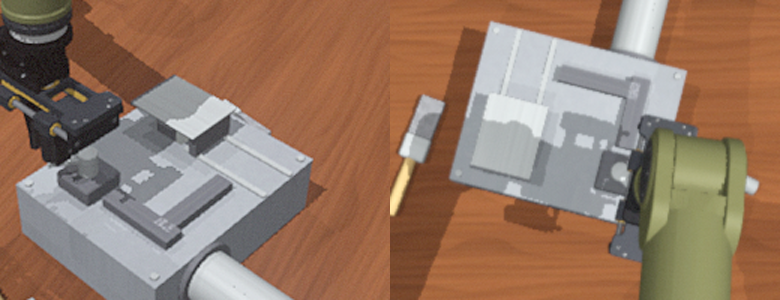

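carry_out:
  plan:
    - {"fingers": 1,"dx": 0,"dy": 0,"dz": 0,"rx": 0,"ry": 0,"rz": 0}
    - {"fingers": 1,"dx": 0,"dy": 0,"dz": 0,"rx": 0,"ry": 0,"rz": 0}
    - {"fingers": 1,"dx": 0,"dy": 0,"dz": 0,"rx": 0,"ry": 0,"rz": 0}
  force: 20

```text
time_s: 5.78
tool_pos: [0.5093, -0.1492, 0.1544]
tool_rot: [-180.0, 0.0, 75.0]
force: [-0.9, -0.5, 0.1]
grip_width: 0.0236
```

```bash
python3 - <<'E'
import numpy as np
for k in range(24):
    a=np.radians(-116.5+15*k); print(k,(.392*np.cos(a)).round(3),(-.392*np.sin(a)).round(3))
E
```

```text
0 -0.175 0.351
1 -0.078 0.384
2 0.024 0.391
3 0.124 0.372
4 0.216 0.327
5 0.294 0.26
6 0.351 0.175
7 0.384 0.078
8 0.391 -0.024
9 0.372 -0.124
10 0.327 -0.216
11 0.26 -0.294
12 0.175 -0.351
13 0.078 -0.384
14 -0.024 -0.391
15 -0.124 -0.372
16 -0.216 -0.327
17 -0.294 -0.26
18 -0.351 -0.175
19 -0.384 -0.078
20 -0.391 0.024
21 -0.372 0.124
22 -0.327 0.216
23 -0.26 0.294
```

Knob held (23.6 mm). Start winding with 90 degrees.

carry_out:
  plan:
    - {"fingers": 1,"dx": -0.175,"dy": 0.351,"dz": 0,"rx": 0,"ry": 0,"rz": 0}
    - {"fingers": 1,"dx": -0.078,"dy": 0.384,"dz": 0,"rx": 0,"ry": 0,"rz": 0}
    - {"fingers": 1,"dx": 0.024,"dy": 0.391,"dz": 0,"rx": 0,"ry": 0,"rz": 0}
    - {"fingers": 1,"dx": 0.124,"dy": 0.372,"dz": 0,"rx": 0,"ry": 0,"rz": 0}
    - {"fingers": 1,"dx": 0.216,"dy": 0.327,"dz": 0,"rx": 0,"ry": 0,"rz": 0}
    - {"fingers": 1,"dx": 0.294,"dy": 0.26,"dz": 0,"rx": 0,"ry": 0,"rz": 0}

```text
time_s: 6.52
tool_pos: [0.5735, -0.1531, 0.1544]
tool_rot: [-179.9, 0.0, 75.0]
force: [-4.4, 2.3, 2.9]
grip_width: 0.0233
```

```bash
python3 snap.py 4
```

```text
6.525 [ 0.5735 -0.1531  0.1544] [-179.9    0.    75. ] [-4.4  2.3  2.9] 0.0233
```

View pics/both4.png

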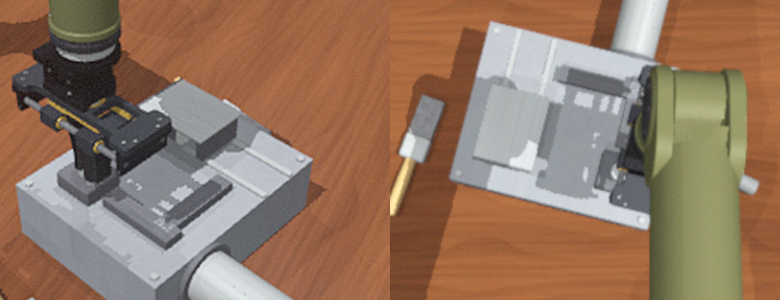

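carry_out:
  plan:
    - {"fingers": 1,"dx": 0.351,"dy": 0.175,"dz": 0,"rx": 0,"ry": 0,"rz": 0}
    - {"fingers": 1,"dx": 0.384,"dy": 0.078,"dz": 0,"rx": 0,"ry": 0,"rz": 0}
    - {"fingers": 1,"dx": 0.391,"dy": -0.024,"dz": 0,"rx": 0,"ry": 0,"rz": 0}
    - {"fingers": 1,"dx": 0.372,"dy": -0.124,"dz": 0,"rx": 0,"ry": 0,"rz": 0}
    - {"fingers": 1,"dx": 0.327,"dy": -0.216,"dz": 0,"rx": 0,"ry": 0,"rz": 0}
    - {"fingers": 1,"dx": 0.26,"dy": -0.294,"dz": 0,"rx": 0,"ry": 0,"rz": 0}

```text
time_s: 7.38
tool_pos: [0.5774, -0.0901, 0.1544]
tool_rot: [179.9, 0.0, 75.0]
force: [-2.4, -4.4, 1.4]
grip_width: 0.0228
```

carry_out:
  plan:
    - {"fingers": 1,"dx": 0.175,"dy": -0.351,"dz": 0,"rx": 0,"ry": 0,"rz": 0}
    - {"fingers": 1,"dx": 0.078,"dy": -0.384,"dz": 0,"rx": 0,"ry": 0,"rz": 0}
    - {"fingers": 1,"dx": -0.024,"dy": -0.391,"dz": 0,"rx": 0,"ry": 0,"rz": 0}
    - {"fingers": 1,"dx": -0.124,"dy": -0.372,"dz": 0,"rx": 0,"ry": 0,"rz": 0}
    - {"fingers": 1,"dx": -0.216,"dy": -0.327,"dz": 0,"rx": 0,"ry": 0,"rz": 0}
    - {"fingers": 1,"dx": -0.294,"dy": -0.26,"dz": 0,"rx": 0,"ry": 0,"rz": 0}

```text
time_s: 8.12
tool_pos: [0.5137, -0.0853, 0.1545]
tool_rot: [179.9, -0.1, 75.0]
force: [4.7, -2.8, -4.8]
grip_width: 0.0234
```

carry_out:
  plan:
    - {"fingers": 1,"dx": -0.351,"dy": -0.175,"dz": 0,"rx": 0,"ry": 0,"rz": 0}
    - {"fingers": 1,"dx": -0.384,"dy": -0.078,"dz": 0,"rx": 0,"ry": 0,"rz": 0}
    - {"fingers": 1,"dx": -0.391,"dy": 0.024,"dz": 0,"rx": 0,"ry": 0,"rz": 0}
    - {"fingers": 1,"dx": -0.372,"dy": 0.124,"dz": 0,"rx": 0,"ry": 0,"rz": 0}
    - {"fingers": 1,"dx": -0.327,"dy": 0.216,"dz": 0,"rx": 0,"ry": 0,"rz": 0}
    - {"fingers": 1,"dx": -0.26,"dy": 0.294,"dz": 0,"rx": 0,"ry": 0,"rz": 0}
    - {"fingers": 1,"dx": -0.175,"dy": 0.351,"dz": 0,"rx": 0,"ry": 0,"rz": 0}
    - {"fingers": 1,"dx": -0.078,"dy": 0.384,"dz": 0,"rx": 0,"ry": 0,"rz": 0}
    - {"fingers": 1,"dx": 0.024,"dy": 0.391,"dz": 0,"rx": 0,"ry": 0,"rz": 0}
    - {"fingers": 1,"dx": 0.124,"dy": 0.372,"dz": 0,"rx": 0,"ry": 0,"rz": 0}
    - {"fingers": 1,"dx": 0.216,"dy": 0.327,"dz": 0,"rx": 0,"ry": 0,"rz": 0}
    - {"fingers": 1,"dx": 0.294,"dy": 0.26,"dz": 0,"rx": 0,"ry": 0,"rz": 0}

```text
time_s: 9.62
tool_pos: [0.5733, -0.1533, 0.1544]
tool_rot: [-179.9, 0.0, 75.0]
force: [-5.5, 3.4, 3.7]
grip_width: 0.0232
```

```bash
python3 snap.py 5
```

```text
9.625 [ 0.5733 -0.1533  0.1544] [-179.9    0.    75. ] [-5.5  3.4  3.7] 0.0232
```

View pics/both5.png

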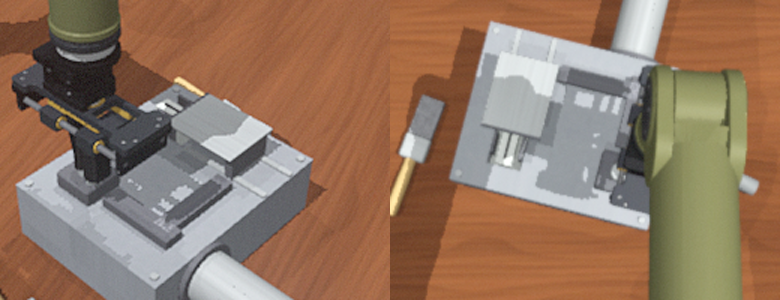

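carry_out:
  plan:
    - {"fingers": 1,"dx": 0.351,"dy": 0.175,"dz": 0,"rx": 0,"ry": 0,"rz": 0}
    - {"fingers": 1,"dx": 0.384,"dy": 0.078,"dz": 0,"rx": 0,"ry": 0,"rz": 0}
    - {"fingers": 1,"dx": 0.391,"dy": -0.024,"dz": 0,"rx": 0,"ry": 0,"rz": 0}
    - {"fingers": 1,"dx": 0.372,"dy": -0.124,"dz": 0,"rx": 0,"ry": 0,"rz": 0}
    - {"fingers": 1,"dx": 0.327,"dy": -0.216,"dz": 0,"rx": 0,"ry": 0,"rz": 0}
    - {"fingers": 1,"dx": 0.26,"dy": -0.294,"dz": 0,"rx": 0,"ry": 0,"rz": 0}
    - {"fingers": 1,"dx": 0.175,"dy": -0.351,"dz": 0,"rx": 0,"ry": 0,"rz": 0}
    - {"fingers": 1,"dx": 0.078,"dy": -0.384,"dz": 0,"rx": 0,"ry": 0,"rz": 0}
    - {"fingers": 1,"dx": -0.024,"dy": -0.391,"dz": 0,"rx": 0,"ry": 0,"rz": 0}
    - {"fingers": 1,"dx": -0.124,"dy": -0.372,"dz": 0,"rx": 0,"ry": 0,"rz": 0}
    - {"fingers": 1,"dx": -0.216,"dy": -0.327,"dz": 0,"rx": 0,"ry": 0,"rz": 0}
    - {"fingers": 1,"dx": -0.294,"dy": -0.26,"dz": 0,"rx": 0,"ry": 0,"rz": 0}

```text
time_s: 11.22
tool_pos: [0.5137, -0.0853, 0.1545]
tool_rot: [179.9, -0.1, 75.0]
force: [4.5, -2.4, -4.7]
grip_width: 0.0233
```

carry_out:
  plan:
    - {"fingers": 1,"dx": -0.351,"dy": -0.175,"dz": 0,"rx": 0,"ry": 0,"rz": 0}
    - {"fingers": 1,"dx": -0.384,"dy": -0.078,"dz": 0,"rx": 0,"ry": 0,"rz": 0}
    - {"fingers": 1,"dx": -0.391,"dy": 0.024,"dz": 0,"rx": 0,"ry": 0,"rz": 0}
    - {"fingers": 1,"dx": -0.372,"dy": 0.124,"dz": 0,"rx": 0,"ry": 0,"rz": 0}
    - {"fingers": 1,"dx": -0.327,"dy": 0.216,"dz": 0,"rx": 0,"ry": 0,"rz": 0}
    - {"fingers": 1,"dx": -0.26,"dy": 0.294,"dz": 0,"rx": 0,"ry": 0,"rz": 0}
    - {"fingers": 1,"dx": -0.175,"dy": 0.351,"dz": 0,"rx": 0,"ry": 0,"rz": 0}

```text
time_s: 12.1
tool_pos: [0.5186, -0.1575, 0.1544]
tool_rot: [-180.0, -0.0, 75.0]
force: [0.8, 2.6, -0.4]
grip_width: 0.0234
```

carry_out:
  plan:
    - {"fingers": 1,"dx": -0.06,"dy": 0.25,"dz": 0,"rx": 0,"ry": 0,"rz": 0}
    - {"fingers": 1,"dx": 0,"dy": 0.1,"dz": 0,"rx": 0,"ry": 0,"rz": 0}
    - {"fingers": 1,"dx": 0,"dy": 0,"dz": 0,"rx": 0,"ry": 0,"rz": 0}

```text
time_s: 12.48
tool_pos: [0.5284, -0.1621, 0.1544]
tool_rot: [179.9, 0.0, 75.0]
force: [1.9, -1.0, -2.1]
grip_width: 0.0234
```

```bash
python3 snap.py 6 big
```

```text
12.475 [ 0.5284 -0.1621  0.1544] [179.9   0.   75. ] [ 1.9 -1.  -2.1] 0.0234
```

View pics/top6.png

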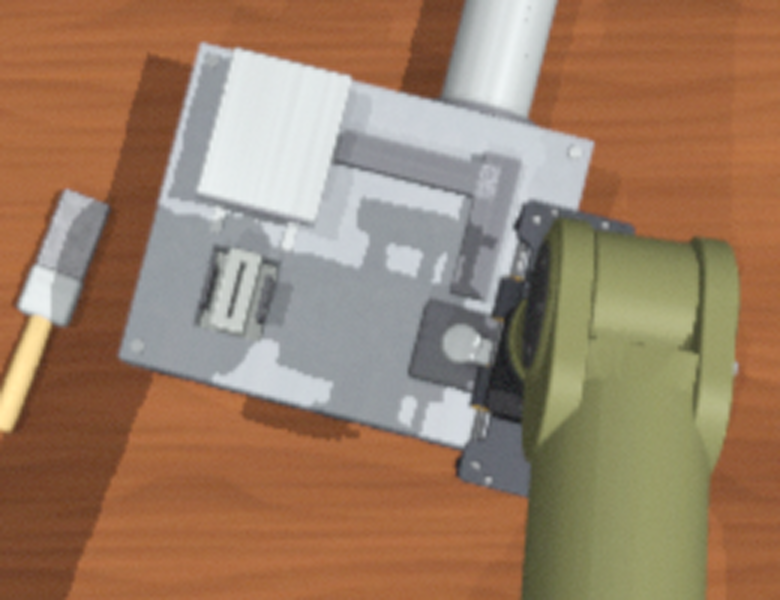

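View pics/scene6.png

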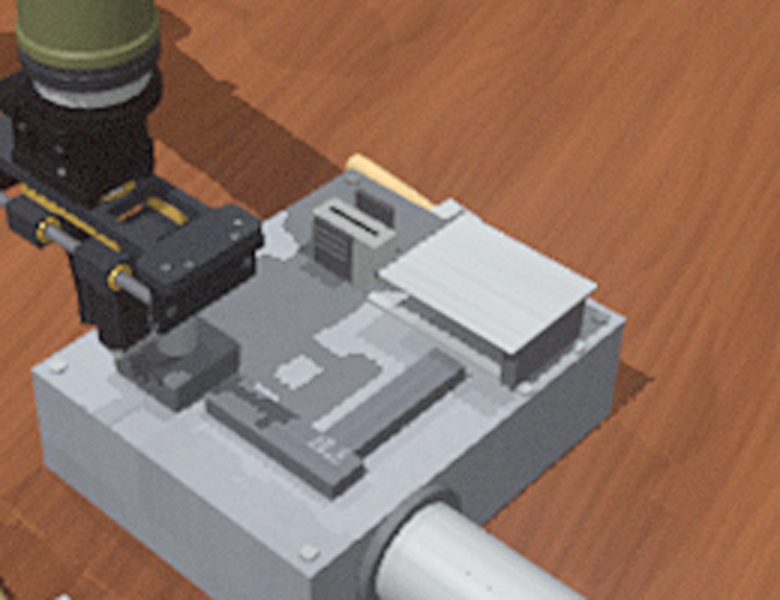

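carry_out:
  plan:
    - {"fingers": 0,"dx": 0,"dy": 0,"dz": 0,"rx": 0,"ry": 0,"rz": 0}
    - {"fingers": 0,"dx": 0,"dy": 0,"dz": 0,"rx": 0,"ry": 0,"rz": 0}
    - {"fingers": 0,"dx": 0,"dy": 0,"dz": 0,"rx": 0,"ry": 0,"rz": 0}
    - {"fingers": 0,"dx": 0,"dy": 0,"dz": 0,"rx": 0,"ry": 0,"rz": 0}
    - {"fingers": 0,"dx": 0,"dy": 0,"dz": -0.5,"rx": 0,"ry": 0,"rz": 0}
    - {"fingers": 0,"dx": 0,"dy": 0,"dz": -1,"rx": 0,"ry": 0,"rz": 0}
    - {"fingers": 0,"dx": 0,"dy": 0,"dz": -1,"rx": 0,"ry": 0,"rz": 0}
    - {"fingers": 0,"dx": 0,"dy": 0,"dz": -0.7,"rx": 0,"ry": 0,"rz": 0}

```text
time_s: 13.58
tool_pos: [0.5287, -0.1614, 0.2532]
tool_rot: [179.8, 0.0, 75.0]
force: [0.2, -0.9, -0.6]
grip_width: 0.0434
```

```bash
python3 - <<'E'
from h import *
T=dict(np.load("pics/top6.npz"));S=dict(np.load("pics/scene6.npz"))
zt=lambda p:(np.array(p)+.5)/3-.5+[190,80]
zs=lambda p:(np.array(p)+.5)/3-.5+[180,130]
for c in [(228,248),(262,254),(243,335),(210,328),(236,291)]: print(ray(T,zt(c),.118).round(4))
for c in [(333,197),(397,237),(378,250),(314,210),(355,223)]: print('s',ray(S,zs(c),.118).round(4))
# knob hidden; cover front edge
print(ray(T,zt((198,192)),.134).round(4),ray(T,zt((316,223)),.134).round(4))
a=np.radians(-15.14);p=np.array([.6084,-.0325]);R=np.array([[np.cos(a),-np.sin(a)],[np.sin(a),np.cos(a)]])
for c in [(198,192),(316,223)]: print('local',R.T@(ray(T,zt(c),.134)[:2]-p))
E
```

```text
[0.6197 0.052  0.118 ]
[0.6148 0.0267 0.118 ]
[0.5546 0.0417 0.118 ]
[0.5602 0.0662 0.118 ]
[0.5875 0.0465 0.118 ]
s [0.5605 0.0627 0.118 ]
s [0.6205 0.0433 0.118 ]
s [0.6154 0.0242 0.118 ]
s [0.5558 0.0428 0.118 ]
s [0.5879 0.0434 0.118 ]
[0.6595 0.0729 0.134 ] [ 0.635  -0.0136  0.134 ]
local [0.02175724 0.11508287]
local [0.02077443 0.02520454]
```

carry_out:
  plan:
    - {"fingers": -1,"dx": 0,"dy": 0,"dz": 0,"rx": 0,"ry": 0,"rz": -0.998}
    - {"fingers": -1,"dx": 0,"dy": 0,"dz": 0,"rx": 0,"ry": 0,"rz": -0.998}
    - {"fingers": -1,"dx": 0,"dy": 0,"dz": 0,"rx": 0,"ry": 0,"rz": -0.998}
    - {"fingers": -1,"dx": 0,"dy": 0,"dz": 0,"rx": 0,"ry": 0,"rz": -0.998}
    - {"fingers": -1,"dx": 0,"dy": 0,"dz": 0,"rx": 0,"ry": 0,"rz": -0.998}
    - {"fingers": -1,"dx": 0,"dy": 0,"dz": 0,"rx": 0,"ry": 0,"rz": -0.998}
    - {"fingers": -1,"dx": 0,"dy": 0,"dz": 0,"rx": 0,"ry": 0,"rz": -0.998}
    - {"fingers": -1,"dx": 0,"dy": 0,"dz": 0,"rx": 0,"ry": 0,"rz": -0.998}
    - {"fingers": -1,"dx": 0,"dy": 0,"dz": 0,"rx": 0,"ry": 0,"rz": -0.998}
    - {"fingers": -1,"dx": 0,"dy": 0,"dz": 0,"rx": 0,"ry": 0,"rz": 0}

```text
time_s: 14.82
tool_pos: [0.5282, -0.1615, 0.2514]
tool_rot: [-180.0, 0.1, 164.7]
force: [-0.6, 0.9, 0.0]
grip_width: 0.0871
```

carry_out:
  plan:
    - {"fingers": -1,"dx": -0.013,"dy": 0.897,"dz": 0,"rx": 0,"ry": 0,"rz": 0}
    - {"fingers": -1,"dx": -0.013,"dy": 0.897,"dz": 0,"rx": 0,"ry": 0,"rz": 0}
    - {"fingers": -1,"dx": -0.013,"dy": 0.897,"dz": 0,"rx": 0,"ry": 0,"rz": 0}
    - {"fingers": -1,"dx": -0.013,"dy": 0.897,"dz": 0,"rx": 0,"ry": 0,"rz": 0}
    - {"fingers": -1,"dx": -0.013,"dy": 0.897,"dz": 0,"rx": 0,"ry": 0,"rz": 0}
    - {"fingers": -1,"dx": -0.013,"dy": 0.897,"dz": 0,"rx": 0,"ry": 0,"rz": 0}
    - {"fingers": -1,"dx": -0.013,"dy": 0.897,"dz": 0,"rx": 0,"ry": 0,"rz": 0}
    - {"fingers": -1,"dx": -0.013,"dy": 0.897,"dz": 0,"rx": 0,"ry": 0,"rz": 0}
    - {"fingers": -1,"dx": 0,"dy": 0,"dz": 0,"rx": 0,"ry": 0,"rz": 0}

```text
time_s: 15.95
tool_pos: [0.5873, 0.0485, 0.2511]
tool_rot: [179.9, 0.0, 164.9]
force: [-0.5, -0.1, -0.3]
grip_width: 0.087
```

```bash
python3 snap.py 7
```

```text
15.95 [0.5873 0.0485 0.2511] [179.9   0.  164.9] [-0.5 -0.1 -0.3] 0.087
```

View pics/both7.png

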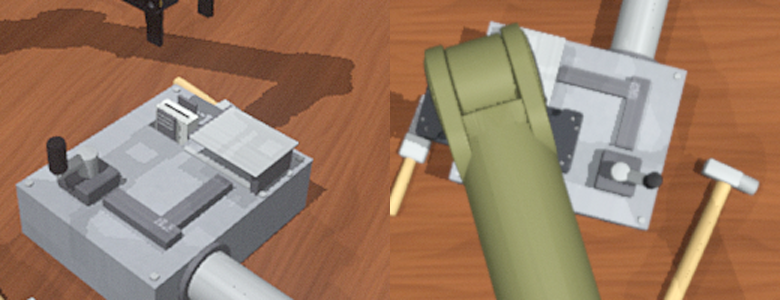

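carry_out:
  plan:
    - {"fingers": -1,"dx": -0.05,"dy": -0.09,"dz": 0.7,"rx": 0,"ry": 0,"rz": 0}
    - {"fingers": -1,"dx": 0,"dy": 0,"dz": 0.7,"rx": 0,"ry": 0,"rz": 0}
    - {"fingers": -1,"dx": 0,"dy": 0,"dz": 0.6,"rx": 0,"ry": 0,"rz": 0}
    - {"fingers": -1,"dx": 0,"dy": 0,"dz": 0.6,"rx": 0,"ry": 0,"rz": 0}
    - {"fingers": -1,"dx": 0,"dy": 0,"dz": 0,"rx": 0,"ry": 0,"rz": 0}
    - {"fingers": -1,"dx": 0,"dy": 0,"dz": 0,"rx": 0,"ry": 0,"rz": 0}

```text
time_s: 16.8
tool_pos: [0.5884, 0.0426, 0.173]
tool_rot: [180.0, 0.0, 164.8]
force: [0.0, 0.2, 0.4]
grip_width: 0.0874
```

```bash
python3 snap.py 8 big
```

```text
16.8 [0.5884 0.0426 0.173 ] [180.    0.  164.8] [0.  0.2 0.4] 0.0874
```

View pics/scene8.png

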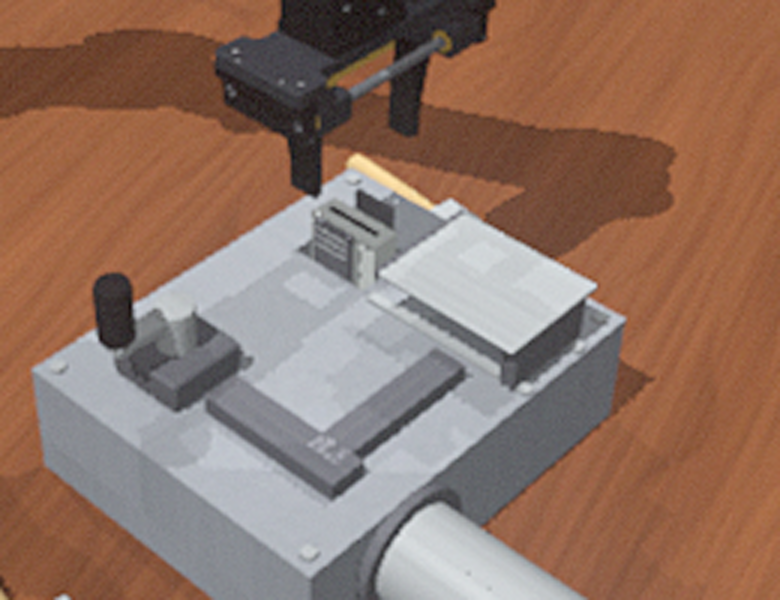

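carry_out:
  plan:
    - {"fingers": -1,"dx": 0.03,"dy": 0.08,"dz": 0.5,"rx": 0,"ry": 0,"rz": 0}
    - {"fingers": -1,"dx": 0,"dy": 0,"dz": 0.5,"rx": 0,"ry": 0,"rz": 0}
    - {"fingers": -1,"dx": 0,"dy": 0,"dz": 0.5,"rx": 0,"ry": 0,"rz": 0}
    - {"fingers": -1,"dx": 0,"dy": 0,"dz": 0.4,"rx": 0,"ry": 0,"rz": 0}
    - {"fingers": -1,"dx": 0,"dy": 0,"dz": 0.3,"rx": 0,"ry": 0,"rz": 0}
    - {"fingers": -1,"dx": 0,"dy": 0,"dz": 0.1,"rx": 0,"ry": 0,"rz": 0}
    - {"fingers": -1,"dx": 0,"dy": 0,"dz": 0,"rx": 0,"ry": 0,"rz": 0}
    - {"fingers": -1,"dx": 0,"dy": 0,"dz": 0,"rx": 0,"ry": 0,"rz": 0}

```text
time_s: 17.9
tool_pos: [0.5882, 0.0451, 0.104]
tool_rot: [180.0, 0.1, 164.8]
force: [0.1, 0.9, -0.8]
grip_width: 0.0872
```

```bash
python3 snap.py 9 big
```

```text
17.9 [0.5882 0.0451 0.104 ] [1.800e+02 1.000e-01 1.648e+02] [ 0.1  0.9 -0.8] 0.0872
```

View pics/scene9.png

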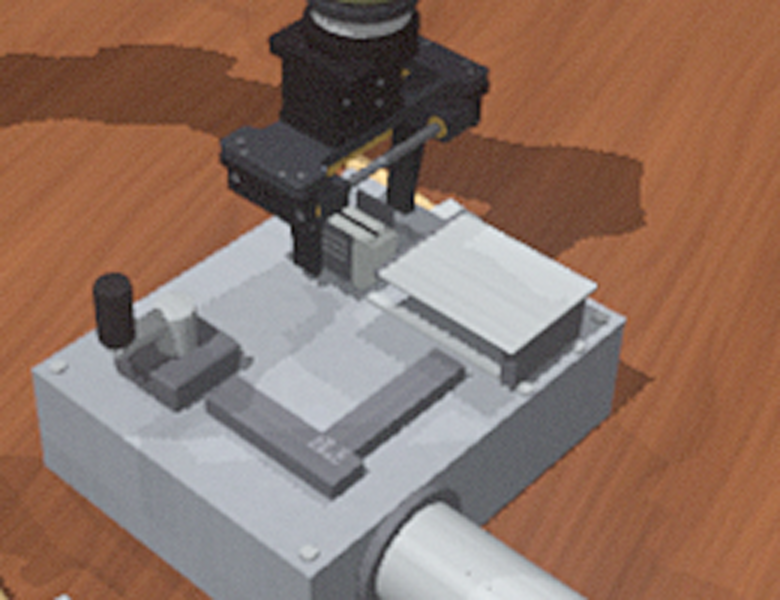

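carry_out:
  plan:
    - {"fingers": -1,"dx": 0,"dy": 0.01,"dz": 0.13,"rx": 0,"ry": 0,"rz": 0}
    - {"fingers": -1,"dx": 0,"dy": 0,"dz": 0.12,"rx": 0,"ry": 0,"rz": 0}
    - {"fingers": -1,"dx": 0,"dy": 0,"dz": 0,"rx": 0,"ry": 0,"rz": 0}
    - {"fingers": 1,"dx": 0,"dy": 0,"dz": 0,"rx": 0,"ry": 0,"rz": 0}
    - {"fingers": 1,"dx": 0,"dy": 0,"dz": 0,"rx": 0,"ry": 0,"rz": 0}
    - {"fingers": 1,"dx": 0,"dy": 0,"dz": 0,"rx": 0,"ry": 0,"rz": 0}
    - {"fingers": 1,"dx": 0,"dy": 0,"dz": 0,"rx": 0,"ry": 0,"rz": 0}
    - {"fingers": 1,"dx": 0,"dy": 0,"dz": 0,"rx": 0,"ry": 0,"rz": 0}
    - {"fingers": 1,"dx": 0,"dy": 0,"dz": 0,"rx": 0,"ry": 0,"rz": 0}
    - {"fingers": 1,"dx": 0,"dy": 0,"dz": 0,"rx": 0,"ry": 0,"rz": 0}
    - {"fingers": 1,"dx": 0,"dy": 0,"dz": 0,"rx": 0,"ry": 0,"rz": 0}
  force: 35

```text
time_s: 19.38
tool_pos: [0.5879, 0.0449, 0.0963]
tool_rot: [-180.0, 0.0, 164.8]
force: [-3.0, -1.5, 4.8]
grip_width: 0.0328
```

```bash
python3 snap.py 10 big
```

```text
19.375 [0.5879 0.0449 0.0963] [-180.     0.   164.8] [-3.  -1.5  4.8] 0.0328
```

View pics/scene10.png

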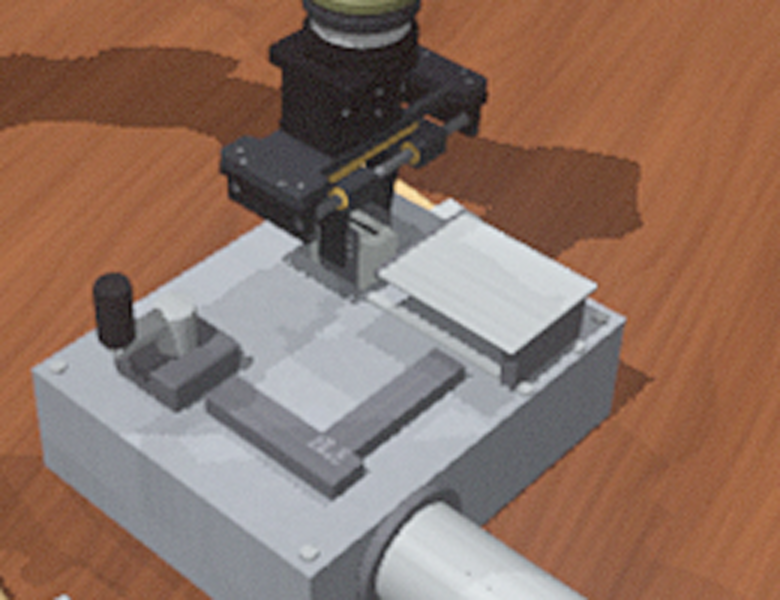

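carry_out:
  plan:
    - {"fingers": 1,"dx": 0,"dy": 0,"dz": -0.1,"rx": 0,"ry": 0,"rz": 0}
    - {"fingers": 1,"dx": 0,"dy": 0,"dz": -0.2,"rx": 0,"ry": 0,"rz": 0}
    - {"fingers": 1,"dx": 0,"dy": 0,"dz": -0.2,"rx": 0,"ry": 0,"rz": 0}
    - {"fingers": 1,"dx": 0,"dy": 0,"dz": -0.2,"rx": 0,"ry": 0,"rz": 0}
    - {"fingers": 1,"dx": 0,"dy": 0,"dz": 0,"rx": 0,"ry": 0,"rz": 0}

```text
time_s: 20.1
tool_pos: [0.5884, 0.0455, 0.1176]
tool_rot: [180.0, 0.1, 164.8]
force: [0.4, -0.6, -3.8]
grip_width: 0.0331
```

```bash
python3 snap.py 11 big
```

```text
20.1 [0.5884 0.0455 0.1176] [1.800e+02 1.000e-01 1.648e+02] [ 0.4 -0.6 -3.8] 0.0331
```

View pics/scene11.png

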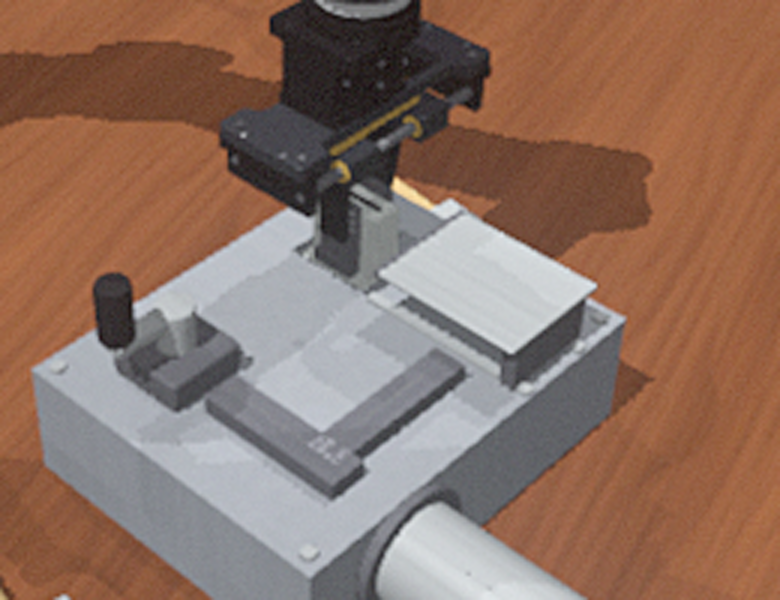

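Rising with only its own weight (-3.8 N). Continue up.

carry_out:
  plan:
    - {"fingers": 1,"dx": 0,"dy": 0,"dz": -0.25,"rx": 0,"ry": 0,"rz": 0}
    - {"fingers": 1,"dx": 0,"dy": 0,"dz": -0.3,"rx": 0,"ry": 0,"rz": 0}
    - {"fingers": 1,"dx": 0,"dy": 0,"dz": -0.4,"rx": 0,"ry": 0,"rz": 0}
    - {"fingers": 1,"dx": 0,"dy": 0,"dz": -0.5,"rx": 0,"ry": 0,"rz": 0}
    - {"fingers": 1,"dx": 0,"dy": 0,"dz": -0.5,"rx": 0,"ry": 0,"rz": 0}
    - {"fingers": 1,"dx": 0,"dy": 0,"dz": -0.5,"rx": 0,"ry": 0,"rz": 0}
    - {"fingers": 1,"dx": 0,"dy": 0,"dz": -0.5,"rx": 0,"ry": 0,"rz": 0}
    - {"fingers": 1,"dx": 0,"dy": 0,"dz": -0.5,"rx": 0,"ry": 0,"rz": 0}
    - {"fingers": 1,"dx": 0,"dy": 0,"dz": -0.5,"rx": 0,"ry": 0,"rz": 0}
    - {"fingers": 1,"dx": 0,"dy": 0,"dz": -0.2,"rx": 0,"ry": 0,"rz": 0}
    - {"fingers": 1,"dx": 0,"dy": 0,"dz": 0,"rx": 0,"ry": 0,"rz": 0}
    - {"fingers": 1,"dx": 0,"dy": 0,"dz": 0,"rx": 0,"ry": 0,"rz": 0}

```text
time_s: 21.7
tool_pos: [0.5875, 0.0452, 0.2408]
tool_rot: [-180.0, -0.1, 164.8]
force: [-0.1, -0.1, -4.5]
grip_width: 0.033
```

carry_out:
  plan:
    - {"fingers": 1,"dx": 0,"dy": 0,"dz": 0,"rx": 0,"ry": 0,"rz": 0}
    - {"fingers": 1,"dx": 0,"dy": 0,"dz": 0,"rx": 0,"ry": 0,"rz": 0}
    - {"fingers": 1,"dx": 0,"dy": 0,"dz": 0,"rx": 0,"ry": 0,"rz": 0}
    - {"fingers": 1,"dx": 0,"dy": 0,"dz": 0,"rx": 0,"ry": 0,"rz": 0}

```text
time_s: 22.2
tool_pos: [0.5879, 0.0454, 0.2414]
tool_rot: [-180.0, -0.0, 164.8]
force: [0.2, -0.4, -4.0]
grip_width: 0.0328
```

```bash
python3 snap.py 12 big
```

```text
22.2 [0.5879 0.0454 0.2414] [-180.    -0.   164.8] [ 0.2 -0.4 -4. ] 0.0328
```

View pics/scene12.png

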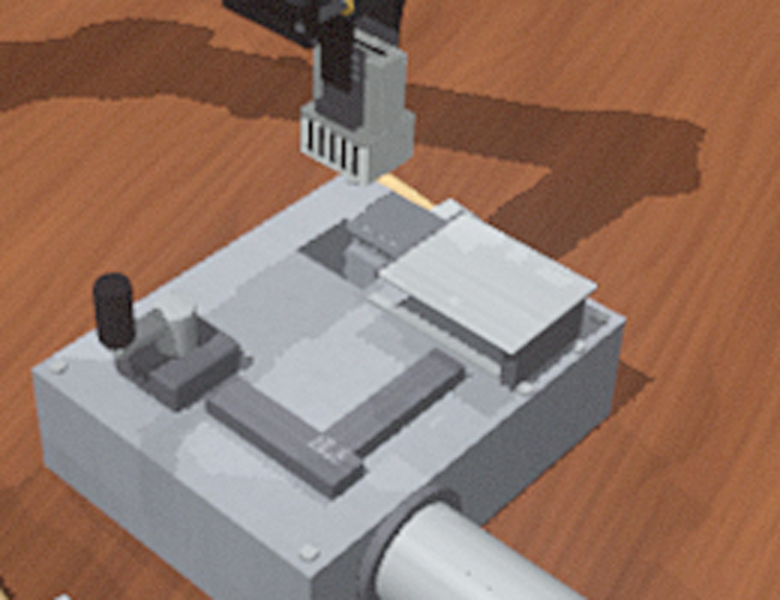

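View pics/top12.png

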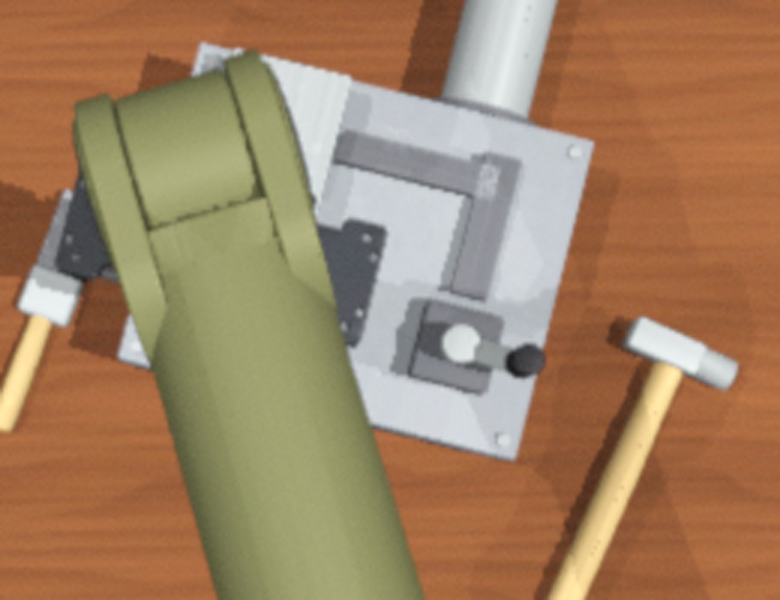

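```bash
python3 - <<'E'
from cell import ticket,sensors
print(ticket.sign_off()); o=sensors.get_obs(); print(o["time_s"],o["tool_pos"],o["grip_width"],o["force"])
E
```

```text
the job is handed in; nothing more can be done
None
the job is handed in; nothing more can be done
```

I wound the crank about 754° counter-clockwise, from roughly 56° to roughly 806° of its 810° travel. Then I pinched the two catches at 35 N and lifted the cassette straight up out of the well. I handed the job in at about 22 s, with the arm still holding the cassette; no verdict was reported.

**Last checks:**
- **Crank and cover:** the crank arm points to the extractor's -y side, as it should at the stop. The cover's front edge measured about 31 mm behind the cassette, against the 28 mm given.
- **Cassette:** it hangs upright and steady. Its underside is about 85 mm above the extractor's top, worked out from the lift height. The wrist carries about 4 N, close to its own weight.
- **Hammer and brush:** neither looks moved in the pictures, though the gripper partly hides the brush in the last top view.

**One disagreement:** the finger opening read 33 mm, against the 36 mm given for fully pinched catches. I put this down to give in the pads at 35 N, since the knob read slightly small too. I did not measure the catch travel directly, but the cassette came out of the well without snagging.

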